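# Nest brass cups into the press's leaning feed magazine

### The job

Load the leaning feed magazine: pick up the two loose brass cups and nest them, open end up, one after the other, into the cup that already sits in the magazine, each pushed or slid fully home so that its shoulder rests on the rim below and all three make one straight leaning stack. Either cup may go first. Do not disturb the punches, tools, oil bottle and leaf, and leave the lowest cup in its seat.

Things in the scene. Friction and masses are not known exactly. Their poses are not given: they have to be found in the camera images.
- cup_a_center (a point): lowest brass cup, already in the magazine and leaning with it (loose, held by the seat). All three cups are alike: 66 mm tall; lower body 30 mm outside diameter at the foot, widening to 42 mm over 32 mm; then a flat shoulder and a straight collar, 52 mm outside, 46 mm inside, 34 mm tall, up to the open rim. Point on its axis half-way up, 33 mm from rim and foot; z points to the rim. 0.1 to 0.2 kg
- cup_b_center (a point): loose stepped brass cup, upright on the table: 66 mm tall; lower body 30 mm outside diameter at the foot, widening to 42 mm over 32 mm; then a flat shoulder and a straight collar, 52 mm outside, 46 mm inside, 34 mm tall, up to the open rim. Point on its axis half-way up, 33 mm from rim and foot; z points to the rim. 0.1 to 0.2 kg
- cup_c_center (a point): other loose brass cup, upright on the table, same shape, size and point. Nested, a cup's shoulder rests on the rim of the cup below: only its 34 mm collar shows, and the points of neighbouring cups are 34 mm apart along their axis
- seat (a point): point of the magazine 1 mm up its leaning axis from the mouth of its seat ring, where the half-way point of the seated cup lies; the mouth is 110 mm above the table. Axes are the magazine's, not leaning
- magazine: green bracket fixed to the table, foot plate 150 x 110 mm, with a steel seat ring (66 mm outside diameter) for the lowest cup. Origin on the table under the seat. Its z is up; the seat's axis leans 25 degrees from vertical towards the magazine's own -x side (roughly towards the robot), i.e. the axis points along (-0.423, 0, 0.906) in the magazine's frame
- punch_1: solid turned steel punch, 40 mm diameter, 62 mm tall, tapering top; origin under its centre. Not part of the job
- punch_2: solid stepped steel punch, 46 mm foot and 28 mm stem, 50 mm tall; origin under its centre. Not part of the job
- punch_3: solid steel punch, 44 mm diameter, 62 mm tall; origin under its centre. Not part of the job
- oil: closed amber oil bottle, 60 mm diameter, 150 mm tall; origin under its centre. Not part of the job
- hammer: hammer lying flat on the table. Not part of the job
- wrench: steel wrench lying flat on the table. Not part of the job
- leaf: flat aluminium sheet leaf about 180 mm long. Not part of the job

How it is judged:
By the outcome, as a careful person would: the job done as asked, in the order asked, and still so for the second after the job is handed in, with the robot touching nothing.
It also fails if it takes over 59 s, if anything falls off the work surface, if the arm or the gripper's body presses on something with over 40 N, if the wrist force passes 120 N, or if a joint passes its speed limit or range.

### The arm

A 6-joint arm with a two-finger parallel gripper is mounted at the origin on the work surface. World frame = base frame: x ahead of the robot, y to its left, z up, the work surface at z = 0. Lengths are in m, angles in rad, forces in N, time in s.
With the tool pointing down it reaches from about 0.375 to 0.975 m from the base axis. Payload 3.8 kg.
Tool frame: the origin (TCP) lies at the very end of the fingers, on their centre line; the grasp point (between the pads) lies behind it (bot.tcp_to_grasp is the y of the grasp point in the tool frame, in m); y points along the fingers, z is the direction in which the jaws open and shut, and the axes are right-handed (so a half turn about y gives the same grasp; the last joint's range is limited). The gripper opens to 85 mm and grips with 20 to 120 N. Pads are 22 mm wide; open, the fingers measure 114 mm over their backs; the gripper's body (76 mm by 85 mm) begins 54 mm behind the grasp point. The pads swing forward as they close: fully open they stand 13 mm farther back than shut.
Start: joints at [-1.233, 0.264, 1.604, -0, 1.274, -0.037], TCP at [0.247, -0.628, 0.194] pointing down, gripper open.
Joint ranges: [-2.63, 2.63], [-0.94, 2.18], [0.31, 2.57], [-1.31, 4.45], [0, 2.66], [-2.55, 2.55]. Speed limits (rad/s): [2.57, 2.57, 3.14, 3.14, 3.14, 3.14].

### API

Orientations are given as a rotation vector (axis times angle).
In Python, from workcell import bot, optics, workorder gives the robot as it stands.
- The arm moves only by the shell command python3 -m handwheel 'ROWS' [FORCE]. ROWS is JSON, a list of rows, each a list of 7 numbers: the shift along the tool's x, y, z in m, then the turn, a rotation vector about the tool's x, y, z in rad, then the opening, from 0 (shut) to 1 (fully open). A call has 1 to 8 rows; each row shifts and turns the commanded pose from where the row before left it, along the tool's axes as they then stand; what a row does not reach is not made up. A row lasts 1/8 s, in which the tool goes at most 62.5 mm and 10.7 degrees, less where a joint would pass 70% of its speed; a pose out of reach is approached as far as the arm can. A call with a gripper value outside its range is refused whole. The fingers move at their own pace and stop on an object; FORCE is the grip in N (left out, the last holds). Time passes only in rows, so rows that do not move let the fingers close. It gives the time, the measured TCP pose, the force and the opening at its end, in the units of the state.
- bot.read_state(): the state, without advancing time (a new reading comes with each control period).
- optics.read_camera(name): name is "side" or "top"; returns a dict with "image" (400x640x3 uint8, red, green, blue), "z_map" (400x640 float32, m along the optical axis (not along the pixel's ray), 0 where there is no reading), "mtx" (3x3 intrinsics, pixels), "world_from_camera" (4x4, takes a point from camera to world coordinates). Camera axes: x right, y down, z forward; pixel columns grow to the right and rows downward; lengths in m; the calibration is good to about 2 mm. A picture is of the moment at which its call begins.
- workorder.finish_job(): hands the job in, once; it reports no verdict.
The state is a dict: "time": time; "q": joint angles; "joint_vel": joint speeds; "joint_torque": joint torques, N m; "tool_pos": TCP position; "tcp_rot": TCP orientation; "wrist_force": force on the tool from outside, world axes, zero at the start; "torque": the same for the moment, N m; "width": opening from 0.0 (shut) to 1.0 (fully open).
Only numpy, scipy, OpenCV 4.12 (cv2) and the standard library are available. Lean on these libraries where they do the work, as an engineer would, in place of code of your own. Each camera call takes 0.05 s, during which the arm holds its last target.

## Working session

There is one attempt and no reset: what is moved stays moved. The work goes in short steps, Python scripts to look and compute and a shell command to move; the robot and the scene stay as the last step left them, time stands still between calls to the robot, and variables do not carry over. Pictures are saved under pics/ and viewed, and the job is handed in when it is done.

```bash
ls; mkdir -p pics
python3 - <<'E'
from workcell import bot, optics, workorder
import cv2, numpy as np
print(bot.read_state(), bot.tcp_to_grasp)
for n in ("side","top"):
    c=optics.read_camera(n); cv2.imwrite(f"pics/{n}0.png",c["image"][:,:,::-1]); np.savez(f"/tmp/{n}0.npz",**c)
    print(n,c["mtx"],c["world_from_camera"])
E
```

```text
pics
{'time': 0.0, 'q': array([-1.23291809e+00,  2.64754614e-01,  1.60539931e+00, -1.68905235e-05,
        1.27368182e+00, -3.68928856e-02]), 'joint_vel': array([ 0.00097382,  0.00031297, -0.00152698,  0.00040381, -0.00043606,
        0.0004587 ]), 'joint_torque': array([ 2.42166017e-03, -5.15105331e+01, -3.67312038e+01,  2.31847671e-04,
        1.27732390e-02, -1.25434084e-05]), 'tool_pos': array([ 0.2468148 , -0.62737523,  0.19284746]), 'tcp_rot': array([-0.38275366,  2.01897544, -2.0144282 ]), 'wrist_force': array([ 0.02454426, -0.10533838, -0.32281559]), 'torque': array([-0.01467877,  0.00274489, -0.00169578]), 'width': 1.000886194033674} -0.0187
side [[366.58005101   0.         327.07486344]
 [  0.         366.58005101 199.27506462]
 [  0.           0.           1.        ]] [[-0.79110166 -0.40968943  0.45421661  0.204727  ]
 [-0.61159984  0.54215227 -0.57620877  0.42488447]
 [-0.01018792 -0.73363852 -0.67946355  0.64206308]
 [ 0.          0.          0.          1.        ]]
top [[364.31590611   0.         318.2119711 ]
 [  0.         364.31590611 194.87699992]
 [  0.           0.           1.        ]] [[-0.0035759  -0.9909086   0.13448926  0.43504488]
 [-0.99998714  0.00305988 -0.00404345 -0.04263066]
 [ 0.00359517 -0.13450198 -0.9909068   1.14303519]
 [ 0.          0.          0.          1.        ]]
```

View pics/side0.png

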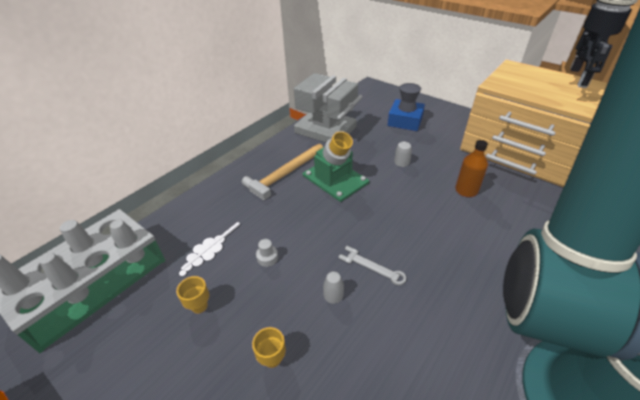

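View pics/top0.png

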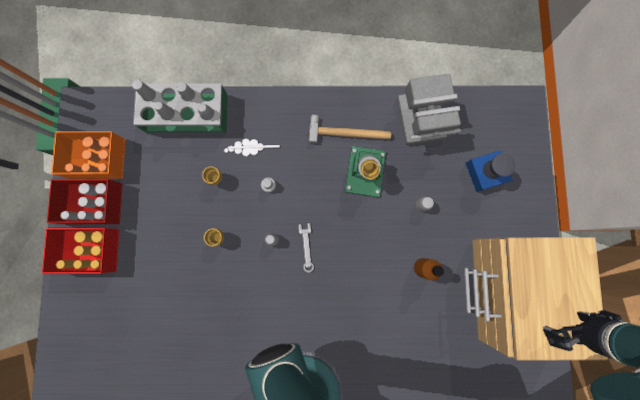

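The side view shows the loose cups at about (193,294) and (269,346), and the magazine at (337,165). In the top view the cups are at (211,175) and (213,238), and the magazine with its cup is at (368,170). Next I'll measure them.

```bash
cat > h.py <<'E'
import cv2, numpy as np
def cloud(c):
    z=c["z_map"];K=c["mtx"];T=c["world_from_camera"]
    v,u=np.mgrid[:400,:640]
    p=np.stack([(u-K[0,2])/K[0,0]*z,(v-K[1,2])/K[1,1]*z,z],-1)
    return p@T[:3,:3].T+T[:3,3]
def ray(c,uv,h):
    K=c["mtx"];T=c["world_from_camera"]
    d=T[:3,:3]@np.array([(uv[0]-K[0,2])/K[0,0],(uv[1]-K[1,2])/K[1,1],1]);o=T[:3,3]
    return o+d*(h-o[2])/d[2]
def brass(c):
    hsv=cv2.cvtColor(c["image"],cv2.COLOR_RGB2HSV)
    return cv2.inRange(hsv,(15,110,70),(30,255,255))
def green(c):
    hsv=cv2.cvtColor(c["image"],cv2.COLOR_RGB2HSV)
    return cv2.inRange(hsv,(60,90,30),(85,255,255))
def circ(p):
    A=np.c_[2*p,np.ones(len(p))];s=np.linalg.lstsq(A,(p**2).sum(1),rcond=None)[0]
    return s[:2],np.sqrt(s[2]+s[:2]@s[:2])
E
python3 - <<'E'
from h import *
np.set_printoptions(precision=4,suppress=True)
for n in ("side","top"):
    c=np.load(f"/tmp/{n}0.npz");P=cloud(c)
    k,l,s,ce=cv2.connectedComponentsWithStats(brass(c))
    for i in range(1,k):
        if s[i,4]<80: continue
        p=P[l==i]; p=p[p[:,2]>-1]
        print(n,i,s[i],ce[i],"med",np.median(p,0),"zmax",np.percentile(p[:,2],[2,50,98]))
        ct=max(cv2.findContours((l==i).astype(np.uint8),0,1)[0],key=cv2.contourArea)
        print("   ell",cv2.fitEllipse(ct), "ray at rim", ray(c,cv2.fitEllipse(ct)[0],.066))
        r=p[p[:,2]>np.percentile(p[:,2],98)-.006]
        print("   rim",len(r),circ(r[:,:2]))
    k,l,s,ce=cv2.connectedComponentsWithStats(green(c))
    for i in range(1,k):
        if s[i,4]<100: continue
        p=P[l==i]; q=p[(p[:,2]<.025)&(p[:,2]>-.02)]
        print(n,"green",s[i],ce[i],np.median(p,0), len(q), cv2.minAreaRect(q[:,:2].astype(np.float32)) if len(q)>5 else 0, np.median(q[:,2]) if len(q) else 0)
E
```

```text
side 2 [ 403    0  193   26 2460] [510.3224   7.6   ] med [ 0.6042 -1.3242  0.1796] zmax [0.1559 0.1796 0.1867]
   ell ((509.934814453125, 8.172518730163574), (23.46736717224121, 180.15028381347656), 91.6825180053711) ray at rim [ 0.7256 -1.7946  0.066 ]
   rim 1199 (array([ 0.3059, -0.5917]), np.float64(0.8588920065478957))
side 3 [  461     0   179   186 11089] [540.0479 110.0776] med [ 0.2921 -0.5255  0.1737] zmax [-0.0419  0.1737  0.2473]
   ell ((546.165771484375, 99.95319366455078), (105.79397583007812, 216.5435333251953), 35.15056228637695) ray at rim [ 0.3141 -0.8634  0.066 ]
   rim 243 (array([-4.5789, -0.488 ]), np.float64(4.842217641928197))
side 9 [330 132  23  23 404] [340.6262 142.8614] med [ 0.6494 -0.2036  0.1273] zmax [0.1062 0.1273 0.1502]
   ell ((340.6735534667969, 142.86630249023438), (20.279550552368164, 23.6281795501709), 38.13618469238281) ray at rim [ 0.7005 -0.2684  0.066 ]
   rim 35 (array([ 0.1782, -0.0703]), np.float64(0.49548835987635104))
side 10 [261 145  61  40 468] [290.5214 165.3868] med [ 0.7839 -0.147   0.0232] zmax [0.0137 0.0232 0.0269]
   ell (
[... 6220 characters left out ...]
5.159460067749023, 378.1061096191406), (32.835384368896484, 44.68962478637695), 13.881574630737305) ray at rim [0.0689 0.7988 0.066 ]
   rim 39 (array([0.0631, 0.4939]), np.float64(0.6527957539730737))
top green [ 36  79  41  75 902] [ 50.7239 113.2794] [ 1.0506  1.205  -0.5052] 0 0 0
top green [139  89  88  43 584] [193.8356 123.4966] [0.8061 0.3368 0.0126] 435 ((0.8113705515861511, 0.35999631881713867), (0.10834478586912155, 0.28232407569885254), 22.5135498046875) 0.011196661399459407
top green [346 147  40  50 970] [363.2392 173.9289] [ 0.6389 -0.1814  0.0124] 727 ((0.6645910739898682, -0.19673682749271393), (0.1088642105460167, 0.1477413922548294), 81.06995391845703) 0.011392675699743782
```

```bash
cat >> h.py <<'E'
from scipy.optimize import least_squares
from scipy.spatial.transform import Rotation as Rn
def castp(c,uv,p0,n):
    K=c["mtx"];T=c["world_from_camera"];o=T[:3,3]
    d=np.c_[(uv[:,0]-K[0,2])/K[0,0],(uv[:,1]-K[1,2])/K[1,1],np.ones(len(uv))]@T[:3,:3].T
    return o+d*(((p0-o)@n)/(d@n))[:,None]
def rimfit(c,mask,p0,n,fixz=True,it=6):
    """rim centre from far-side contour; p0 initial rim centre, n axis; height of centre fixed"""
    ct=max(cv2.findContours(mask.astype(np.uint8),0,cv2.CHAIN_APPROX_NONE)[0],key=cv2.contourArea)[:,0].astype(float)
    o=c["world_from_camera"][:3,3]; p0=np.array(p0,float)
    for _ in range(it):
        P=castp(c,ct,p0,n)
        far=p0-o; far=far-(far@n)*n; far/=np.linalg.norm(far)
        e1=far; e2=np.cross(n,e1)
        uv=np.c_[(P-p0)@e1,(P-p0)@e2]
        k=uv[:,0]>-0.004
        px=np.linalg.norm(p0-o)/c["mtx"][0,0]
        r=.026-.4*px
        f=least_squares(lambda s:np.hypot(*(uv[k]-s).T)-r,[0,0],loss="soft_l1",f_scale=.001)
        d=f.x[0]*e1+f.x[1]*e2
        # keep height: slide in plane, then back to the height horizontally
        p1=p0+d
        z=p0[2]; 
        # true centre lies on ray through p1: intersect with z
        p0=o+(p1-o)*(z-o[2])/(p1[2]-o[2])
    return p0,np.sqrt(np.mean(f.fun**2)),k.sum()
def comp(m,uv):
    k,l,s,ce=cv2.connectedComponentsWithStats(m)
    i=1+np.argmin(np.hypot(*(ce[1:]-uv).T)+1000*(s[1:,4]<60)); return l==i
E
python3 - <<'E'
from h import *
np.set_printoptions(precision=4,suppress=True)
yaw=np.deg2rad(-8.9);cy,sy=np.cos(yaw),np.sin(yaw)
a=np.array([-.4226*cy,-.4226*sy,.9063]);z=np.array([0,0,1.])
for n,L in (("side",[(193,293),(269,346),(341,143)]),("top",[(211,175),(213,237),(370,169)])):
    c=np.load(f"/tmp/{n}0.npz");m=brass(c)
    print(n,"B",rimfit(c,comp(m,L[0]),(.64,.28,.066),z))
    print(n,"C",rimfit(c,comp(m,L[1]),(.46,.27,.066),z))
    r=rimfit(c,comp(m,L[2]),(.65,-.2,.1408),a); print(n,"A",r,"seat",r[0]-.033*a)
s=np.load("/tmp/top0.npz")
R=Rn.from_rotvec([-0.38275366,  2.01897544, -2.0144282]).as_matrix();print(R)
E
```

```text
side B (array([0.6441, 0.2772, 0.066 ]), np.float64(0.0005529255923829273), np.int64(39))
side C (array([0.4579, 0.2653, 0.066 ]), np.float64(0.0004681149234037212), np.int64(47))
side A (array([ 0.6397, -0.1912,  0.1408]), np.float64(0.0009822985378554541), np.int64(27)) seat [ 0.6535 -0.1933  0.1109]
top B (array([0.6432, 0.2751, 0.066 ]), np.float64(0.0008532169406040445), np.int64(26))
top C (array([0.4576, 0.2636, 0.066 ]), np.float64(0.0008839144425422131), np.int64(27))
top A (array([ 0.6407, -0.193 ,  0.1408]), np.float64(0.0009656572287172945), np.int64(27)) seat [ 0.6544 -0.1951  0.1109]
[[-0.9306 -0.0008  0.3661]
 [-0.3661  0.0021 -0.9306]
 [-0.0001 -1.     -0.0022]]
```

```bash
cat >> h.py <<'E'
yaw=np.deg2rad(-8.9);cy,sy=np.cos(yaw),np.sin(yaw)
AX=np.array([-.4226*cy,-.4226*sy,.9063])
RD=np.c_[[-cy,-sy,0],[0,0,-1.],[sy,-cy,0]]           # tool down, jaws along magazine y
RT=RD@Rn.from_rotvec([0,0,np.deg2rad(25)]).as_matrix()  # leaning
SEAT=np.array([.654,-.1942,.1109]);B=np.array([.6437,.2762,.033]);C=np.array([.4578,.2645,.033])
def go(p,R=None):
    from workcell import bot
    s=bot.read_state();Rm=Rn.from_rotvec(s["tcp_rot"]).as_matrix()
    R=Rm if R is None else R
    np.set_printoptions(precision=4,suppress=True)
    print("t",round(s["time"],2),"pos",s["tool_pos"],"w",round(s["width"],3),"F",s["wrist_force"],"q",s["q"])
    print("turn (tool now)",Rn.from_matrix(Rm.T@R).as_rotvec())
    print("shift, axes now",Rm.T@(p-s["tool_pos"])," axes after turn",R.T@(p-s["tool_pos"]))
E
python3 -m handwheel '[[0,-0.05,0,0,0,0,1],[0,-0.05,0,0,0,0,1],[0,0,0,0,0.177,0,1],[0,0,0,0,0.177,0,1],[0,0,0,0,0.177,0,1],[0,0,0,0,0,0,1]]' 40
python3 -c "
from h import *
go(B+[0,0,.13],RD)"
```

```text
time: 0.85
tool_pos: [0.247, -0.6278, 0.2935]
tcp_rot: [-0.165, -2.142, 2.14]
wrist_force: [0.6, -0.4, 0.6]
width: 0.998
t 0.85 pos [ 0.247  -0.6278  0.2935] w 0.998 F [ 0.6197 -0.3516  0.5955] q [-1.2329  0.2228  1.4745  0.      1.4454  0.4922]
turn (tool now) [0.001  0.0011 0.0005]
shift, axes now [-0.2531  0.1314 -0.9541]  axes after turn [-0.2521  0.1305 -0.9545]
```

```bash
python3 -m handwheel '[[-0.014,0,-0.053,0,0,0,1],[-0.014,0,-0.053,0,0,0,1],[-0.014,0,-0.053,0,0,0,1],[-0.014,0,-0.053,0,0,0,1],[-0.014,0,-0.053,0,0,0,1],[-0.014,0,-0.053,0,0,0,1],[-0.014,0,-0.053,0,0,0,1],[-0.014,0,-0.053,0,0,0,1]]' && python3 -m handwheel '[[-0.014,0,-0.053,0,0,0,1],[-0.014,0,-0.053,0,0,0,1],[-0.014,0,-0.053,0,0,0,1],[-0.014,0,-0.053,0,0,0,1],[-0.014,0,-0.053,0,0,0,1],[-0.014,0,-0.053,0,0,0,1],[-0.014,0,-0.053,0,0,0,1],[-0.014,0,-0.053,0,0,0,1]]' && python3 -m handwheel '[[-0.014,0.03,-0.053,0,0,0,1],[-0.014,0.03,-0.053,0,0,0,1],[0,0.03,0,0,0,0,1],[0,0.03,0,0,0,0,1],[0,0,0,0,0,0,1],[0,0,0,0,0,0,1]]'
python3 -c "
from h import *
go(B,RD)"
```

```text
time: 1.85
tool_pos: [0.424, -0.225, 0.2941]
tcp_rot: [-0.164, -2.142, 2.142]
wrist_force: [0.8, 1.2, -0.0]
width: 1.0
time: 2.85
tool_pos: [0.6007, 0.1764, 0.2939]
tcp_rot: [-0.163, -2.142, 2.143]
wrist_force: [0.8, -1.2, -0.1]
width: 0.995
time: 3.6
tool_pos: [0.645, 0.2751, 0.1753]
tcp_rot: [-0.167, -2.142, 2.141]
wrist_force: [-0.2, -0.2, 0.6]
width: 0.997
t 3.6 pos [0.645  0.2751 0.1753] w 0.997 F [-0.1903 -0.2305  0.6447] q [0.3677 0.3231 1.5636 0.     1.2537 2.0934]
turn (tool now) [ 0.0006  0.0004 -0.001 ]
shift, axes now [ 0.0016  0.1423 -0.0008]  axes after turn [ 0.0014  0.1423 -0.0009]
```

```bash
python3 -m handwheel '[[0.0015,0.045,-0.001,0,0,0,1],[0,0.045,0,0,0,0,1],[0,0.035,0,0,0,0,1],[0,0.017,0,0,0,0,1],[0,0,0,0,0,0,0],[0,0,0,0,0,0,0],[0,0,0,0,0,0,0],[0,0,0,0,0,0,0]]' 40
python3 -c "
from h import *
go(B,RD)"
```

```text
time: 4.6
tool_pos: [0.644, 0.2767, 0.0337]
tcp_rot: [-0.17, -2.142, 2.14]
wrist_force: [0.9, -1.3, 0.8]
width: 0.149
t 4.6 pos [0.644  0.2767 0.0337] w 0.149 F [ 0.9349 -1.3442  0.7867] q [0.3702 0.4387 1.6815 0.     1.0192 2.0971]
turn (tool now) [ 0.0011 -0.0007 -0.0019]
shift, axes now [0.0003 0.0007 0.0005]  axes after turn [0.0003 0.0007 0.0005]
```

Run:
```python
from workcell import bot, optics
import cv2, numpy as np
o=[]
for n,(u,v) in (("side",(193,285)),("top",(211,170))):
    c=optics.read_camera(n); im=c["image"][max(0,v-60):v+60,u-75:u+75,::-1]; o.append(cv2.resize(im,(400,320*1),interpolation=cv2.INTER_CUBIC)); np.savez(f"/tmp/{n}1.npz",**c)
cv2.imwrite("pics/g1.png",np.hstack(o)); print(bot.read_state()["width"])
```

```text
0.0011264429066371842
```

View pics/g1.png

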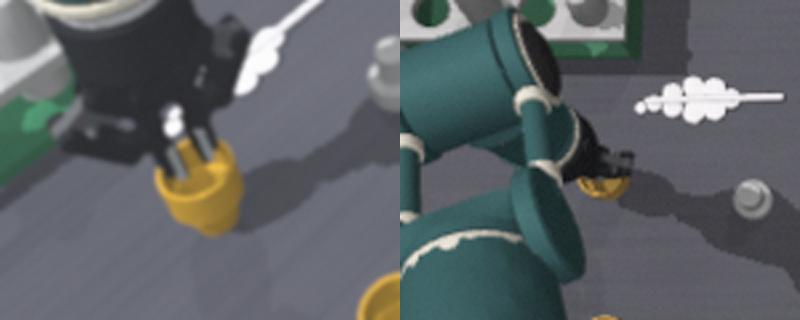

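Run:
```python
from h import *
np.set_printoptions(precision=4,suppress=True)
c=np.load("/tmp/side1.npz");P=cloud(c)
T=np.linalg.inv(c["world_from_camera"])
for w in ([.644,.2767,.0337],[.644,.2767,.066],[.644,.2767,.0]):
    p=T[:3,:3]@np.array(w)+T[:3,3];q=c["mtx"]@p;print(w,q[:2]/q[2])
for v in range(270,306,2):
    print(v,[ "%3d,%3d,%3d"%tuple((P[v,u]*1000).round()) for u in range(176,212,4)])
import cv2
im=c["image"][250:315,150:235,::-1];cv2.imwrite("pics/g2.png",cv2.resize(im,None,fx=8,fy=8,interpolation=cv2.INTER_NEAREST))
```

```text
[0.644, 0.2767, 0.0337] [195.4711 296.9295]
[0.644, 0.2767, 0.066] [191.0222 287.2544]
[0.644, 0.2767, 0.0] [199.8242 306.3962]
270 ['630,292,147', '749,247,  0', '737,244,  7', '642,270,113', '631,268,120', '630,261,114', '714,221,  1', '708,216,  0', '701,211,  1']
272 ['629,293,143', '628,288,138', '734,246,  4', '642,271,109', '631,269,115', '635,261,104', '710,224,  0', '704,219,  0', '697,214, -1']
274 ['630,295,139', '635,287,126', '731,249,  4', '648,271, 97', '633,269,108', '635,262, 99', '707,227, -1', '699,223,  0', '692,218,  1']
276 ['633,295,131', '633,289,124', '730,251, -1', '722,247,  1', '632,271,105', '635,264, 94', '702,231,  0', '695,226,  1', '689,221,  0']
278 ['635,296,124', '635,290,118', '724,255,  1', '665,268, 67', '632,273,101', '630,267, 95', '649,253, 64', '689,230,  3', '685,224,  0']
280 ['636,297,119', '632,292,117', '635,286,107', '666,269, 61', '637,272, 90', '632,267, 89', '647,255, 61', '687,232,  0', '681,227,  0']
282 ['635,299,116', '635,293,109', '634,287,104', '666,270, 56', '645,271, 76', '633,269, 83', '650,255, 52', '634,255, 66', '676,23
[... 847 characters left out ...]

296 ['701,291,  1', '645,300, 66', '660,290, 37', '659,284, 31', '660,277, 22', '658,270, 16', '618,278, 63', '618,271, 54', '621,263, 41']
298 ['696,294,  1', '641,303, 66', '657,292, 37', '658,286, 28', '624,290, 66', '619,285, 64', '618,279, 57', '619,272, 48', '621,265, 37']
300 ['693,297,  1', '649,302, 50', '632,301, 66', '626,297, 67', '623,292, 63', '619,286, 60', '618,280, 53', '618,274, 44', '643,258,  0']
302 ['689,300,  1', '683,295,  1', '636,301, 56', '628,298, 59', '623,293, 57', '620,288, 54', '618,282, 49', '619,275, 39', '638,261,  2']
304 ['686,302,  0', '680,297,  0', '638,302, 48', '630,298, 51', '625,294, 51', '621,289, 48', '618,283, 43', '618,277, 35', '634,264,  2']
```

View pics/g2.png

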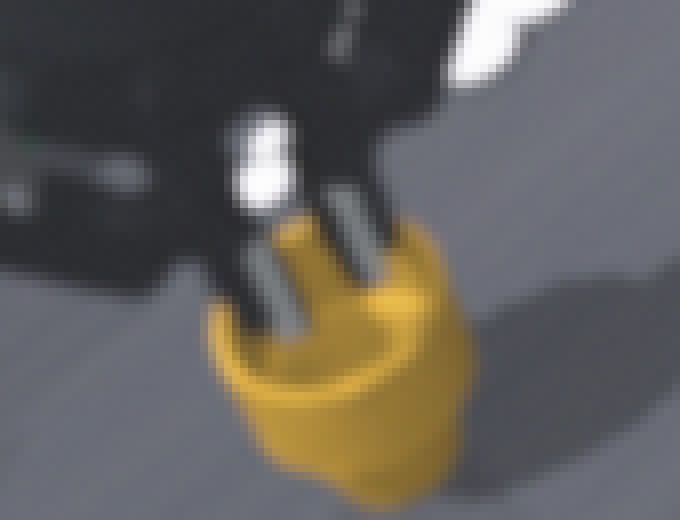

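Run:
```python
from h import *
from workcell import bot, optics
np.set_printoptions(precision=4,suppress=True)
c=dict(optics.read_camera("side"));P=cloud(c);print(bot.read_state());print([a for a in dir(bot) if a[0]!='_'])
im=c["image"][210:315,120:245,::-1];cv2.imwrite("pics/g3.png",cv2.resize(im,None,fx=5,fy=5,interpolation=cv2.INTER_CUBIC))
hsv=cv2.cvtColor(c["image"],cv2.COLOR_RGB2HSV)
m=np.zeros((400,640),bool);m[240:300,165:220]=1
m&=(P[:,:,2]>.068)&(P[:,:,2]<.25)
q=P[m];q=q[np.argsort(q[:,2])];print(q[:12])
```

```text
{'time': 4.75, 'q': array([0.3702, 0.4395, 1.6824, 0.    , 1.019 , 2.0971]), 'joint_vel': array([-0.0006,  0.005 ,  0.0057, -0.0014, -0.0007, -0.0008]), 'joint_torque': array([ -0.0065, -56.9559, -32.8795,  -0.0002,  -0.0091,  -0.0003]), 'tool_pos': array([0.6433, 0.2764, 0.0327]), 'tcp_rot': array([-0.1681, -2.1407,  2.14  ]), 'wrist_force': array([ 0.4704, -0.48  ,  0.1238]), 'torque': array([-0.0607, -0.0071, -0.0195]), 'width': -0.005745027489176149}
['MotionError', 'read_state', 'tcp_to_grasp']
[[0.6445 0.3019 0.0681]
 [0.6192 0.275  0.0683]
 [0.6289 0.2583 0.0683]
 [0.6373 0.2538 0.0685]
 [0.6353 0.2817 0.0711]
 [0.6326 0.2763 0.0735]
 [0.6325 0.274  0.0741]
 [0.6334 0.2777 0.0744]
 [0.6335 0.2753 0.0746]
 [0.6328 0.2802 0.0748]
 [0.6381 0.2848 0.0755]
 [0.6332 0.2839 0.0757]]
```

View pics/g3.png

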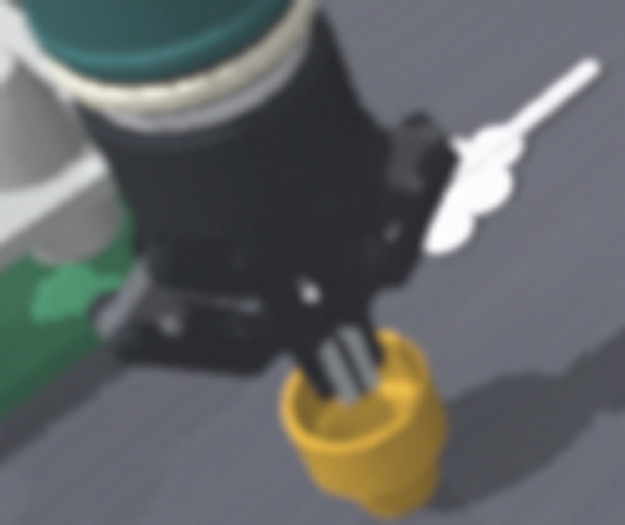

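The shut fingers are hanging above the cup: the tips at about (190,289) measure z≈0.073 while the state reports TCP z=0.033. The reported TCP therefore lies about 40 mm beyond the real fingertips. The cup hasn't been touched. I'll lift, open, and go down 40 mm deeper.

```bash
python3 -m handwheel '[[0,-0.04,0,0,0,0,1],[0,0,0,0,0,0,1],[0,0,0,0,0,0,1],[0,0,0,0,0,0,1],[0,0,0,0,0,0,1],[0,0,0,0,0,0,1]]' 40
python3 - <<'E'
from h import *
from workcell import bot, optics
np.set_printoptions(precision=4,suppress=True)
c=dict(optics.read_camera("side"));P=cloud(c)
im=c["image"][200:315,115:250,::-1];cv2.imwrite("pics/g4.png",cv2.resize(im,None,fx=5,fy=5,interpolation=cv2.INTER_CUBIC))
go(B,RD)
m=np.zeros((400,640),bool);m[210:300,135:235]=1
m&=(P[:,:,2]>.072)&(P[:,:,2]<.25)
q=P[m];q=q[np.argsort(q[:,2])];print(q[:16])
E
```

```text
time: 5.5
tool_pos: [0.6427, 0.2761, 0.0714]
tcp_rot: [-0.166, -2.139, 2.14]
wrist_force: [0.5, -1.0, 0.1]
width: 1.005
t 5.55 pos [0.6428 0.2761 0.0716] w 1.004 F [ 0.5906  0.2337 -0.2199] q [0.3701 0.4015 1.6573 0.     1.0837 2.0971]
turn (tool now) [-0.0005 -0.0009  0.0008]
shift, axes now [-0.0009  0.0386 -0.0002]  axes after turn [-0.0009  0.0386 -0.0002]
[[0.8215 0.2742 0.0752]
 [0.8322 0.2696 0.076 ]
 [0.819  0.2774 0.0767]
 [0.8148 0.2818 0.0776]
 [0.8345 0.2698 0.0778]
 [0.8317 0.2688 0.0788]
 [0.82   0.2753 0.0804]
 [0.8173 0.2769 0.0806]
 [0.8131 0.2813 0.0814]
 [0.8212 0.2741 0.0814]
 [0.8329 0.2693 0.0815]
 [0.8354 0.2677 0.0815]
 [0.8117 0.2775 0.082 ]
 [0.8075 0.2844 0.0821]
 [0.8143 0.2801 0.0825]
 [0.8078 0.2818 0.0826]]
```

View pics/g4.png

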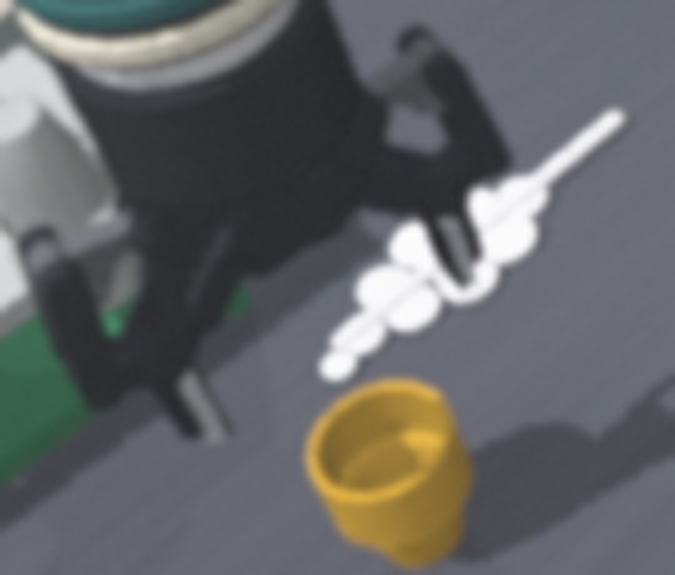

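The cup is still upright at about (193,294) and the jaws straddle it. Going down in small steps and watching the force.

```bash
python3 -m handwheel '[[0,0.03,0,0,0,0,1],[0,0.025,0,0,0,0,1],[0,0.015,0,0,0,0,1],[0,0,0,0,0,0,1]]' 40 && python3 -m handwheel '[[0,0.0065,0,0,0,0,1],[0,0,0,0,0,0,0],[0,0,0,0,0,0,0],[0,0,0,0,0,0,0],[0,0,0,0,0,0,0]]' 40
python3 - <<'E'
from h import *
from workcell import bot, optics
np.set_printoptions(precision=4,suppress=True)
c=dict(optics.read_camera("side"));P=cloud(c)
im=c["image"][210:315,120:245,::-1];cv2.imwrite("pics/g5.png",cv2.resize(im,None,fx=5,fy=5,interpolation=cv2.INTER_CUBIC))
go(B,RD)
E
```

```text
time: 6.05
tool_pos: [0.6418, 0.2757, 0.0005]
tcp_rot: [-0.164, -2.137, 2.14]
wrist_force: [0.5, 0.6, 0.3]
width: 0.999
time: 6.68
tool_pos: [0.6441, 0.2766, -0.0031]
tcp_rot: [-0.17, -2.142, 2.14]
wrist_force: [0.2, 0.0, 4.2]
width: 0.589
t 6.72 pos [ 0.644   0.2766 -0.0032] w 0.596 F [0.2565 0.8527 3.8087] q [0.3702 0.4787 1.7002 0.     0.9607 2.0972]
turn (tool now) [ 0.001  -0.0009 -0.0017]
shift, axes now [ 0.0002 -0.0362  0.0004]  axes after turn [ 0.0003 -0.0362  0.0005]
```

View pics/g5.png

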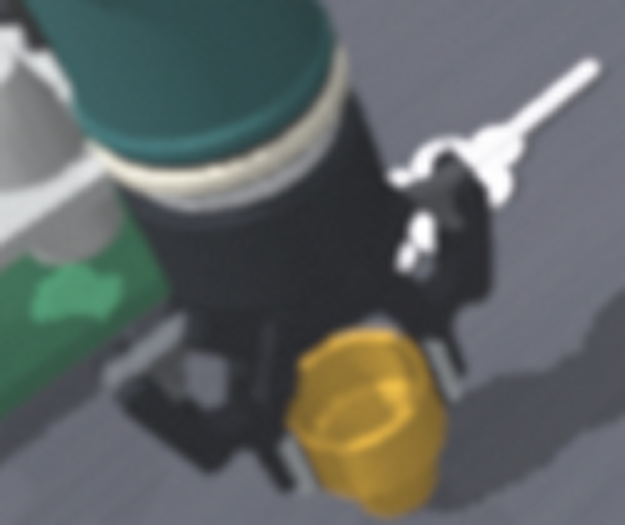

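Run:
```python
from h import *
from workcell import bot, optics
np.set_printoptions(precision=4,suppress=True)
c=dict(optics.read_camera("side"));P=cloud(c)
for v in range(282,314,2):
    print(v,[ "%3d,%3d,%3d"%tuple((P[v,u]*1000).round()) for u in range(172,190,2)])
print(rimfit(c,comp(brass(c),(193,293)),(.64,.28,.066),np.array([0,0,1.])))
```

```text
282 ['638,304,119', '629,303,126', '630,300,123', '630,297,118', '630,294,115', '666,280, 67', '666,277, 63', '665,274, 61', '665,271, 57']
284 ['637,305,116', '631,304,120', '632,301,116', '629,299,116', '630,296,111', '665,282, 64', '667,278, 58', '666,275, 55', '665,272, 52']
286 ['636,307,114', '632,305,115', '630,303,114', '631,300,110', '665,287, 63', '666,283, 57', '666,280, 54', '668,276, 48', '668,273, 44']
288 ['635,309,110', '631,307,111', '631,304,109', '629,302,108', '663,289, 61', '665,285, 55', '668,281, 47', '666,278, 46', '667,275, 40']
290 ['636,310,104', '631,308,107', '633,305,102', '632,303,100', '663,291, 57', '665,287, 50', '667,283, 44', '665,280, 41', '667,276, 35']
292 ['637,311, 99', '637,308, 96', '635,306, 94', '636,303, 89', '660,293, 55', '664,289, 46', '664,285, 42', '666,281, 36', '662,279, 37']
294 ['637,313, 95', '638,310, 90', '636,307, 89', '652,300, 65', '658,295, 53', '663,290, 43', '663,287, 38', '661,285, 38', '661,281, 34']
296 ['639,314, 88', '638,311, 86', '636,309, 84', '641,304, 75', '645,300, 66', '661,293, 40', '660,290, 38', '661,286, 
[... 522 characters left out ...]
37,306, 54', '638,302, 48', '632,301, 53', '630,299, 52']
306 ['689,309, -1', '684,307,  1', '643,315, 52', '642,312, 50', '639,310, 51', '638,307, 48', '638,304, 44', '635,302, 44', '631,300, 45']
308 ['684,312,  1', '682,310,  0', '643,316, 48', '642,314, 45', '671,303,  2', '639,308, 42', '665,298,  1', '636,303, 37', '632,301, 38']
310 ['681,315,  0', '678,313,  0', '675,310,  0', '670,308,  2', '669,305,  0', '665,303,  1', '663,300, -1', '659,298,  0', '656,296,  0']
312 ['677,318,  1', '673,315,  1', '672,313, -1', '670,310, -2', '663,308,  3', '661,306,  0', '659,303, -1', '655,301,  1', '652,298,  0']
(array([0.6448, 0.2764, 0.066 ]), np.float64(0.0018239950368849822), np.int64(41))
```

Grip is good: opening 0.596, which is 51 mm, with tips at z≈0.041 on the collar and the cup centred. Lifting.

```bash
python3 -m handwheel '[[0,-0.03,0,0,0,0,0],[0,-0.05,0,0,0,0,0],[0,-0.05,0,0,0,0,0],[0,-0.05,0,0,0,0,0],[0,-0.05,0,0,0,0,0],[0,0,0,0,0,0,0]]' 50
python3 -c "
from h import *
go(SEAT+.13*AX,RD);go(SEAT+.13*AX,RT)"
```

```text
time: 7.52
tool_pos: [0.6458, 0.2774, 0.2314]
tcp_rot: [-0.177, -2.148, 2.14]
wrist_force: [-0.2, 0.2, -1.2]
width: 0.592
t 7.53 pos [0.6458 0.2774 0.2314] w 0.592 F [-0.1942  0.209  -1.1618] q [0.3702 0.2909 1.502  0.     1.3393 2.0971]
turn (tool now) [ 0.0047 -0.0008 -0.0081]
shift, axes now [-0.0264  0.0007  0.4646]  axes after turn [-0.0261  0.0027  0.4646]
t 7.53 pos [0.6458 0.2774 0.2314] w 0.592 F [-0.1942  0.209  -1.1618] q [0.3702 0.2909 1.502  0.     1.3393 2.0971]
turn (tool now) [ 0.0045 -0.0019  0.4282]
shift, axes now [-0.0264  0.0007  0.4646]  axes after turn [-0.0225  0.0135  0.4646]
```

```bash
python3 -m handwheel '[[-0.003,0,0.052,0,0,0,0],[-0.003,0,0.052,0,0,0,0],[-0.003,0,0.052,0,0,0,0],[-0.003,0,0.052,0,0,0,0],[-0.003,0,0.052,0,0,0,0],[-0.003,0,0.052,0,0,0,0],[-0.003,0,0.052,0,0,0,0],[-0.003,0,0.052,0,0,0,0]]' && python3 -m handwheel '[[-0.002,0,0.0486,0,0,0,0],[0,0,0,0,0,0.143,0],[0,0,0,0,0,0.143,0],[0,0,0,0,0,0.142,0],[0,0,0,0,0,0,0],[0,0,0,0,0,0,0]]'
python3 - <<'E'
from h import *
from workcell import bot, optics
o=[]
for n in ("side","top"):
    c=dict(optics.read_camera(n)); np.savez(f"/tmp/{n}2.npz",**c)
    u,v=(337,150) if n=="side" else (368,190)
    o.append(cv2.resize(c["image"][v-80:v+80,u-80:u+80,::-1],(400,400),interpolation=cv2.INTER_CUBIC))
cv2.imwrite("pics/t1.png",np.hstack(o))
go(SEAT+.10*AX,RT)
E
```

```text
time: 8.52
tool_pos: [0.6001, -0.1396, 0.2225]
tcp_rot: [-0.162, -2.139, 2.137]
wrist_force: [1.0, 0.3, -2.2]
width: 0.588
time: 9.28
tool_pos: [0.5968, -0.1869, 0.2254]
tcp_rot: [0.602, 2.008, -2.077]
wrist_force: [0.9, -1.3, -1.2]
width: 0.59
t 9.38 pos [ 0.5986 -0.1873  0.2272] w 0.592 F [ 0.3154  0.3397 -1.4895] q [-0.4061 -0.1318  2.0279  0.139   0.8331  1.2484]
turn (tool now) [-0.0007 -0.0002  0.0073]
shift, axes now [-0.0017  0.029  -0.0018]  axes after turn [-0.0015  0.029  -0.0018]
```

View pics/t1.png

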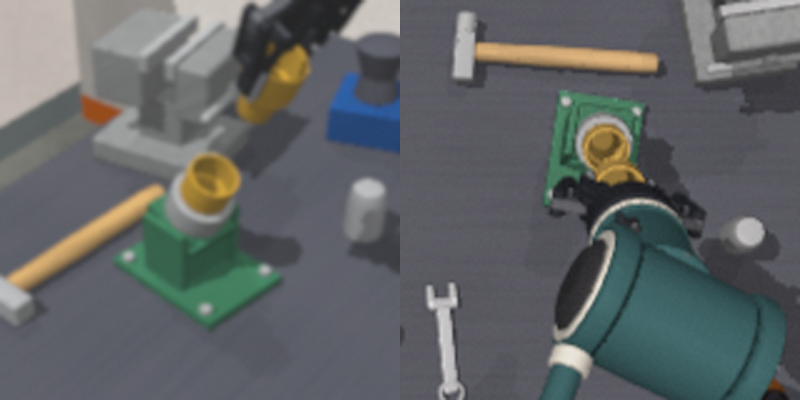

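```bash
cat >> h.py <<'E'
def axfit(c,m,p0,ax):
    """lateral offset (along mag-x-tilted e1, mag-y e2) of cup from axis line p0+ax*t, using visible outer-wall points of collar/body and image silhouette width"""
    P=cloud(c)[m]; e2=np.array([-sy,cy,0]);e1=np.cross(e2,ax)
    d=P-p0; h=d@ax; a=d@e1; b=d@e2
    return h,a,b
def prj(c,w):
    T=np.linalg.inv(c["world_from_camera"]);p=T[:3,:3]@np.asarray(w)+T[:3,3];q=c["mtx"]@p;return q[:2]/q[2]
E
python3 - <<'E'
from h import *
from workcell import bot
np.set_printoptions(precision=4,suppress=True)
s=bot.read_state();R=Rn.from_rotvec(s["tcp_rot"]).as_matrix();ax=-R[:,1];print("ax",ax,AX)
cc=s["tool_pos"]+.0362*ax;print("pred centre",cc)
for n in ("side","top"):
    c=np.load(f"/tmp/{n}2.npz");m=brass(c)
    for w in (cc-.033*ax,cc,cc+.033*ax): print(n,prj(c,w))
    g=comp(m,prj(c,cc-.01*ax)); ys,xs=np.nonzero(g);print(g.sum(),xs.min(),xs.max(),ys.min(),ys.max())
    h,a,b=axfit(c,g,cc,ax)
    for lo in np.arange(-.04,.04,.008):
        k=(h>=lo)&(h<lo+.008)
        if k.sum()>5: print("h %.3f n %d  a [%.4f %.4f] b [%.4f %.4f]"%(lo,k.sum(),*np.percentile(a[k],[3,97]),*np.percentile(b[k],[3,97])), "circ",circ(np.c_[a[k],b[k]]))
    o=c["image"][:,:,::-1].copy()
    # image ellipse
    ct=max(cv2.findContours(g.astype(np.uint8),0,1)[0],key=cv2.contourArea);o=cv2.drawContours(o,[ct],-1,(0,0,255),1)
    u,v=prj(c,cc).astype(int)
    for w in (cc-.033*ax,cc,cc+.033*ax): cv2.circle(o,tuple(prj(c,w).round().astype(int)),0,(255,0,0),-1)
    cv2.imwrite(f"pics/t2{n}.png",cv2.resize(o[v-40:v+40,u-50:u+50],None,fx=5,fy=5,interpolation=cv2.INTER_NEAREST))
E
python3 -c "
import cv2,numpy as np
cv2.imwrite('pics/t2.png',np.hstack([cv2.resize(cv2.imread('pics/t2%s.png'%n),(400,320)) for n in('side','top')]))"
```

```text
ax [-0.4109  0.065   0.9094] [-0.4175  0.0654  0.9063]
pred centre [ 0.5837 -0.1849  0.2601]
side [357.7922 113.2166]
side [363.146  103.0012]
side [368.8937  92.0343]
399 352 379 88 118
h -0.032 n 23  a [-0.0171 0.0053] b [0.0084 0.0168] circ (array([-0.0024, -0.    ]), np.float64(0.01642693214126111))
h -0.024 n 28  a [-0.0187 0.0061] b [0.0070 0.0191] circ (array([-0.0033,  0.0027]), np.float64(0.015373041161005333))
h -0.016 n 28  a [-0.0207 0.0025] b [0.0066 0.0200] circ (array([-0.004 ,  0.0031]), np.float64(0.016338907339517265))
h -0.008 n 13  a [-0.0204 0.0060] b [-0.0187 0.0236] circ (array([-0.0055,  0.0021]), np.float64(0.02067772676931081))
h 0.000 n 61  a [-0.0260 0.0079] b [-0.0224 0.0235] circ (array([-0.0038,  0.0025]), np.float64(0.023667700966601868))
h 0.008 n 63  a [-0.0273 0.0063] b [-0.0232 0.0244] circ (array([-0.0024,  0.0024]), np.float64(0.024714692182695994))
h 0.016 n 66  a [-0.0277 0.0053] b [-0.0230 0.0240] circ (array([-0.0032,  0.0022]), np.float64(0.024135761352390418))
h 0.024 n 78  a [-0.0275 -0.0004] b [-0.0236 0.0242] circ (array([-0.002 ,  0.002
[... 481 characters left out ...]
))
h -0.008 n 9  a [0.0077 0.0242] b [-0.0170 0.0228] circ (array([0.0039, 0.0042]), np.float64(0.02036584308418898))
h 0.000 n 14  a [0.0094 0.0264] b [-0.0187 0.0228] circ (array([0.0046, 0.0023]), np.float64(0.021336944176607187))
h 0.008 n 14  a [0.0116 0.0260] b [-0.0054 0.0235] circ (array([-0.0005, -0.0003]), np.float64(0.026456331881292015))
h 0.016 n 12  a [0.0138 0.0260] b [-0.0107 0.0222] circ (array([0.0005, 0.0003]), np.float64(0.025552941646238992))
h 0.024 n 30  a [0.0115 0.0266] b [-0.0161 0.0228] circ (array([0.0033, 0.0009]), np.float64(0.022344973476714925))
h 0.032 n 9  a [0.0117 0.0253] b [-0.0179 0.0259] circ (array([-0.0013,  0.0014]), np.float64(0.026733383733910474))
```

View pics/t2.png

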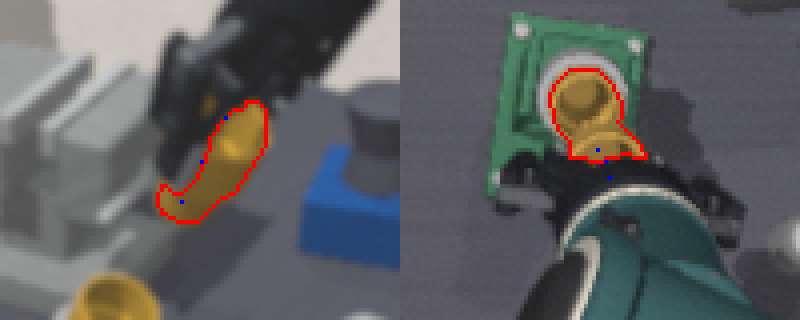

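The tool-axis offset is confirmed: the held cup lies within about 2 mm of prediction, with its foot at (358,113) in the side view. Moving in along the leaning axis.

```bash
python3 -m handwheel '[[-0.0015,0,-0.002,0,0,0.007,0],[0,0.045,0,0,0,0,0],[0,0.045,0,0,0,0,0],[0,0,0,0,0,0,0]]'
python3 -c "
from h import *
go(SEAT-.0022*AX,RT)"
```

```text
time: 9.88
tool_pos: [0.634, -0.1895, 0.1395]
tcp_rot: [0.602, 2.01, -2.074]
wrist_force: [-1.1, 0.6, -2.2]
width: 0.589
t 9.88 pos [ 0.634  -0.1895  0.1395] w 0.589 F [-1.1199  0.6315 -2.2349] q [-0.3838  0.0164  2.0567  0.1567  0.6583  1.2386]
turn (tool now) [ 0.0019 -0.0008  0.01  ]
shift, axes now [-0.0069  0.0368  0.0016]  axes after turn [-0.0065  0.0368  0.0016]
```

```bash
python3 -m handwheel '[[0,0,0,0,0,0,0],[0,0,0,0,0,0,0]]'
python3 -c "
from h import *
go(SEAT-.0022*AX,RT)"
```

```text
time: 10.12
tool_pos: [0.6372, -0.1915, 0.1477]
tcp_rot: [0.613, 1.998, -2.071]
wrist_force: [-0.9, -0.8, -1.7]
width: 0.589
t 10.12 pos [ 0.6372 -0.1915  0.1477] w 0.589 F [-0.8529 -0.795  -1.667 ] q [-0.3847  0.0081  2.0528  0.1569  0.6574  1.2384]
turn (tool now) [-0.0012 -0.0005 -0.0028]
shift, axes now [0.0002 0.0428 0.    ]  axes after turn [0.0001 0.0428 0.0001]
```

```bash
python3 -m handwheel '[[0,0.015,0,0,0,0,0],[0,0.012,0,0,0,0,0],[0,0.008,0,0,0,0,0],[0,0,0,0,0,0,0],[0,0,0,0,0,0,0]]'
python3 - <<'E'
from h import *
from workcell import bot, optics
go(SEAT-.0022*AX,RT)
o=[]
for n in ("side","top"):
    c=dict(optics.read_camera(n)); np.savez(f"/tmp/{n}3.npz",**c)
    u,v=(340,150) if n=="side" else (368,180)
    o.append(cv2.resize(c["image"][v-40:v+40,u-40:u+40,::-1],(400,400),interpolation=cv2.INTER_CUBIC))
cv2.imwrite("pics/t3.png",np.hstack(o))
E
```

```text
time: 10.75
tool_pos: [0.6503, -0.1932, 0.1129]
tcp_rot: [0.609, 2.002, -2.072]
wrist_force: [-0.4, -0.1, -1.9]
width: 0.589
t 10.75 pos [ 0.6503 -0.1932  0.1129] w 0.589 F [-0.3501 -0.0596 -1.894 ] q [-0.3782  0.0737  2.0543  0.1664  0.5946  1.2307]
turn (tool now) [-0.0003 -0.0008  0.0014]
shift, axes now [-0.0026  0.0056  0.0005]  axes after turn [-0.0026  0.0056  0.0005]
```

View pics/t3.png

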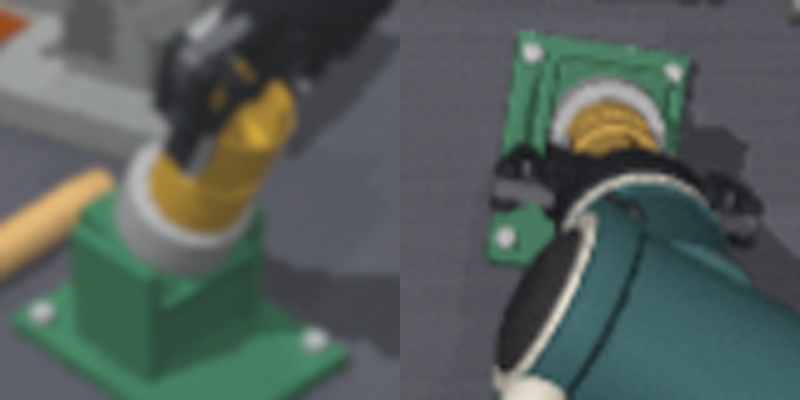

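The cup is entering freely, coaxial at about (344,148) in the side view. Closing the last millimetres under force watch.

```bash
python3 -m handwheel '[[0,0.004,0,0,0,0,0],[0,0,0,0,0,0,0],[0,0,0,0,0,0,0]]'
python3 -c "
from h import *
go(SEAT-.0022*AX,RT)"
python3 -m handwheel '[[0,0.002,0,0,0,0,0],[0,0,0,0,0,0,0]]'
python3 -c "
from h import *
go(SEAT-.0022*AX,RT)"
```

```text
time: 11.22
tool_pos: [0.6518, -0.1934, 0.1093]
tcp_rot: [0.609, 2.002, -2.072]
wrist_force: [-0.7, 0.0, -2.3]
width: 0.59
t 11.22 pos [ 0.6518 -0.1934  0.1093] w 0.59 F [-0.6844  0.0092 -2.2989] q [-0.3775  0.0808  2.0541  0.1676  0.5877  1.2296]
turn (tool now) [-0.0003 -0.0008  0.0015]
shift, axes now [-0.0027  0.0017  0.0004]  axes after turn [-0.0027  0.0017  0.0004]
time: 11.48
tool_pos: [0.653, -0.1937, 0.108]
tcp_rot: [0.61, 2.001, -2.072]
wrist_force: [-1.1, 0.3, 0.9]
width: 0.594
t 11.47 pos [ 0.653  -0.1937  0.108 ] w 0.594 F [-1.1473  0.3246  0.9479] q [-0.3772  0.0841  2.0533  0.1682  0.5844  1.2291]
turn (tool now) [-0.0005 -0.0007  0.0007]
shift, axes now [-0.0022  0.      0.0004]  axes after turn [-0.0022  0.      0.0004]
```

```bash
python3 -m handwheel '[[0,0.002,0,0,0,0,0],[0,0,0,0,0,0,0]]'
python3 -c "
from h import *
go(SEAT-.0022*AX,RT)"
python3 -m handwheel '[[0,0.002,0,0,0,0,0],[0,0,0,0,0,0,0]]'
python3 -c "
from h import *
go(SEAT-.0022*AX,RT)"
```

```text
time: 11.72
tool_pos: [0.6538, -0.1938, 0.108]
tcp_rot: [0.61, 2.001, -2.072]
wrist_force: [-11.2, 2.4, 11.4]
width: 0.591
t 11.72 pos [ 0.6538 -0.1938  0.108 ] w 0.591 F [-11.2299   2.3591  11.4016] q [-0.377   0.0855  2.0521  0.1685  0.5838  1.2286]
turn (tool now) [-0.0004 -0.0002  0.0002]
shift, axes now [-0.0015 -0.0003  0.0003]  axes after turn [-0.0015 -0.0003  0.0003]
time: 11.98
tool_pos: [0.655, -0.1941, 0.1081]
tcp_rot: [0.611, 1.999, -2.071]
wrist_force: [-17.4, 4.2, 22.4]
width: 0.59
t 11.97 pos [ 0.655  -0.1941  0.1081] w 0.59 F [-17.4138   4.1539  22.3699] q [-0.3767  0.087   2.0507  0.169   0.5822  1.2279]
turn (tool now) [-0.0006  0.0003 -0.0012]
shift, axes now [-0.0003 -0.0008  0.0003]  axes after turn [-0.0003 -0.0008  0.0003]
```

Firm stop at the predicted depth, with about 28 N along the axis. Relaxing, opening, backing off along the axis.

```bash
python3 -m handwheel '[[0,-0.004,0,0,0,0,0],[0,0,0,0,0,0,0],[0,0,0,0,0,0,1],[0,0,0,0,0,0,1],[0,0,0,0,0,0,1],[0,0,0,0,0,0,1]]' && python3 -m handwheel '[[0,-0.02,0,0,0,0,1],[0,-0.04,0,0,0,0,1],[0,-0.05,0,0,0,0,1],[0,-0.05,0,0,0,0,1],[0,0,0,0,0,0,1]]'
python3 - <<'E'
from h import *
from workcell import bot, optics
go(C+[0,0,.15],RD)
o=[]
for n in ("side","top"):
    c=dict(optics.read_camera(n)); np.savez(f"/tmp/{n}4.npz",**c)
    u,v=(340,150) if n=="side" else (368,180)
    o.append(cv2.resize(c["image"][v-40:v+40,u-40:u+40,::-1],(400,400),interpolation=cv2.INTER_CUBIC))
cv2.imwrite("pics/t4.png",np.hstack(o))
c=np.load("/tmp/side4.npz");p=SEAT+.067*AX
print(rimfit(c,comp(brass(c),prj(c,p)),p,AX),"expected",p)
E
```

```text
time: 12.72
tool_pos: [0.6528, -0.1935, 0.1074]
tcp_rot: [0.609, 2.002, -2.072]
wrist_force: [-0.1, -0.3, 0.0]
width: 1.004
time: 13.35
tool_pos: [0.5881, -0.1843, 0.2611]
tcp_rot: [0.62, 1.99, -2.069]
wrist_force: [-0.2, -0.5, -0.0]
width: 1.0
t 13.35 pos [ 0.5881 -0.1843  0.2611] w 1.0 F [-0.1593 -0.4954 -0.0194] q [-0.4103 -0.1873  2.0177  0.1375  0.8808  1.2521]
turn (tool now) [-0.0034 -0.0007 -0.4469]
shift, axes now [ 0.2124 -0.0166 -0.4232]  axes after turn [ 0.1982  0.0781 -0.4233]
(array([ 0.6195, -0.1845,  0.1716]), np.float64(0.0010736895093918747), np.int64(28)) expected [ 0.626  -0.1898  0.1716]
```

View pics/t4.png

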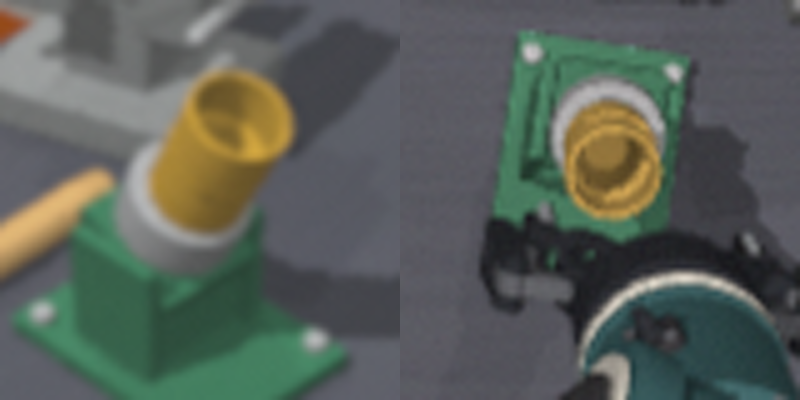

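Run:
```python
from h import *
np.set_printoptions(precision=4,suppress=True)
def rep(f,p,tag):
    for n in ("side","top"):
        c=np.load(f"/tmp/{n}{f}.npz");g=comp(brass(c),prj(c,p));P=cloud(c)[g];d=P-SEAT;h=d@AX
        e2=np.array([-sy,cy,0]);e1=np.cross(e2,AX)
        print(tag,n,"h pct",np.percentile(h,[90,95,98,99.5]))
        k=(h>p@AX-SEAT@AX-.008)&(h<p@AX-SEAT@AX+.003); a=d[k]@e1;b=d[k]@e2
        print("   a",np.percentile(a,[2,98]),"b",np.percentile(b,[2,98]),circ(np.c_[a,b]))
        ct=max(cv2.findContours(g.astype(np.uint8),0,1)[0],key=cv2.contourArea)
        print("  rimfit top",rimfit(c,g,p,AX)[0]-p)
rep(0,SEAT+.033*AX,"A before"); rep(4,SEAT+.067*AX,"stack")
```

```text
A before side h pct [0.0325 0.0336 0.0342 0.6993]
   a [-0.025   0.0234] b [-0.0257  0.026 ] (array([-0.0006,  0.0008]), np.float64(0.02432102494218786))
  rimfit top [-0.0005  0.0009  0.    ]
A before top h pct [0.0317 0.0331 0.0342 1.0368]
   a [-0.0229  0.0268] b [-0.0247  0.0234] (array([ 0.0022, -0.0007]), np.float64(0.024249984074370196))
  rimfit top [ 0.0004 -0.0009  0.    ]
stack side h pct [0.0655 0.0667 0.0677 0.0693]
   a [-0.0291  0.0191] b [-0.0228  0.0267] (array([-0.0046,  0.0021]), np.float64(0.024247843549487454))
  rimfit top [-0.0066  0.0054  0.    ]
stack top h pct [0.0653 0.0664 0.0677 0.0693]
   a [-0.0266  0.0226] b [-0.0225  0.0256] (array([-0.002 ,  0.0009]), np.float64(0.024249291450872165))
  rimfit top [-0.0024  0.0023  0.    ]
```

Run:
```python
from h import *
np.set_printoptions(precision=4,suppress=True)
e2=np.array([-sy,cy,0]);e1=np.cross(e2,AX)
for f in (0,4):
  for n in ("side","top"):
    c=np.load(f"/tmp/{n}{f}.npz");p=SEAT+.033*AX;g=comp(brass(c),prj(c,p));d=cloud(c)[g]-SEAT;h=d@AX;a=d@e1;b=d@e2;r=np.hypot(a,b)
    # outer wall points only: visible side facing the camera
    v=c["world_from_camera"][:3,3]-SEAT;va,vb=v@e1,v@e2;vn=np.hypot(va,vb);out=(a*va+b*vb)/vn>.006
    for lo in np.arange(0,.072,.008):
        k=(h>=lo)&(h<lo+.008)&out&(r>.018)&(r<.036)
        if k.sum()<8: continue
        s=least_squares(lambda s:np.hypot(a[k]-s[0],b[k]-s[1])-.026,[0,0],loss="soft_l1",f_scale=.001)
        print(f,n,"h %.3f n %d"%(lo,k.sum()),s.x, np.sqrt(np.mean(s.fun**2)))
```

```text
0 side h 0.000 n 16 [ 0.0009 -0.001 ] 0.0007798687851758407
0 side h 0.008 n 38 [ 0.     -0.0008] 0.0007955719882451966
0 side h 0.016 n 40 [ 0.0004 -0.0007] 0.0008312474843849858
0 side h 0.024 n 48 [ 0.0002 -0.0009] 0.001148515904323526
0 side h 0.032 n 23 [ 0.0007 -0.001 ] 0.0011347338311370667
0 top h 0.016 n 10 [ 0.0016 -0.0012] 0.0004158693986730486
0 top h 0.024 n 16 [ 0.001  -0.0018] 0.0010449449784874214
0 top h 0.032 n 12 [ 0.0001 -0.0021] 0.0008935675199006594
4 side h 0.000 n 17 [-0.0021 -0.0012] 0.0008293110531275864
4 side h 0.008 n 40 [-0.0023 -0.0006] 0.0009483355026766114
4 side h 0.016 n 38 [-0.0024 -0.0007] 0.0008879561857024385
4 side h 0.024 n 38 [-0.0026 -0.0005] 0.0006351194849136793
4 side h 0.032 n 36 [-0.004   0.0003] 0.0005707500375109361
4 side h 0.040 n 42 [-0.0035  0.0007] 0.0008451004269824337
4 side h 0.048 n 44 [-0.0037  0.0008] 0.0008677877650269657
4 side h 0.056 n 48 [-0.0037  0.0007] 0.0008652244176996382
4 side h 0.064 n 39 [-0.0035  0.0002] 0.0011688787221763028
4 top h 0.016 n 11 [-0.0014 -0.0008] 0.0003335980193585014
4 top h 0.024 n 10 [-0.0024 -0.0003] 0.0006017511361621856
4 top h 0.032 n 11 [-0.0023  0.0002] 0.0006608115468216403
4 top h 0.040 n 14 [-0.0029  0.0003] 0.00046712896851287936
4 top h 0.048 n 12 [-0.0029  0.0001] 0.0003489057942217858
4 top h 0.056 n 16 [-0.0033  0.0001] 0.0011324426815130018
4 top h 0.064 n 17 [-0.0039 -0.0005] 0.0008571749750420631
```

Cup B is home: its rim stands at h=67.7 mm against 67 expected, and its axis is parallel to cup A's. Both cups have settled 2.5–4 mm to the downhill side of their play. Going for cup C.

```bash
python3 -m handwheel '[[0,0,0,0,0,-0.149,1],[0,0,0,0,0,-0.149,1],[0,0,0,0,0,-0.149,1],[0.022,0,-0.047,0,0,0,1],[0.022,0,-0.047,0,0,0,1],[0.022,0,-0.047,0,0,0,1],[0.022,0,-0.047,0,0,0,1],[0.022,0,-0.047,0,0,0,1]]' && python3 -m handwheel '[[0.022,0,-0.047,0,0,0,1],[0.022,0,-0.047,0,0,0,1],[0.022,0,-0.047,0,0,0,1],[0.022,0,-0.047,0,0,0,1],[0,0.04,0,0,0,0,1],[0,0.04,0,0,0,0,1],[0,0,0,0,0,0,1],[0,0,0,0,0,0,1]]'
python3 - <<'E'
from h import *
from workcell import optics
go(np.array([.4578,.2645,-.003]),RD)
for n,p in(("side",(269,346)),("top",(213,237))):
    c=dict(optics.read_camera(n))
    print(rimfit(c,comp(brass(c),p),(.458,.265,.066),np.array([0,0,1.])))
E
```

```text
time: 14.45
tool_pos: [0.5124, 0.0677, 0.2517]
tcp_rot: [-0.15, -2.133, 2.132]
wrist_force: [1.4, 0.1, 0.2]
width: 1.001
time: 15.45
tool_pos: [0.4556, 0.2657, 0.1752]
tcp_rot: [-0.154, -2.135, 2.134]
wrist_force: [0.8, 0.8, 1.0]
width: 1.0
t 15.45 pos [0.4556 0.2657 0.1752] w 1.0 F [0.8055 0.7918 0.9856] q [0.4756 0.0047 1.9318 0.0076 1.2153 2.2001]
turn (tool now) [-0.0003 -0.0011  0.0124]
shift, axes now [-0.0046  0.1782  0.0008]  axes after turn [-0.0024  0.1782  0.0009]
(array([0.4579, 0.2653, 0.066 ]), np.float64(0.00046811492595298616), np.int64(47))
(array([0.4579, 0.26  , 0.066 ]), np.float64(0.005968795218432316), np.int64(32))
```

```bash
python3 -m handwheel '[[-0.0024,0.04,0.001,0,0,0.012,1],[0,0.05,0,0,0,0,1],[0,0.05,0,0,0,0,1],[0,0.025,0,0,0,0,1],[0,0,0,0,0,0,1],[0,0,0,0,0,0,1]]'
python3 -c "
from h import *
go(np.array([.4578,.2645,-.003]),RD)"
```

```text
time: 16.3
tool_pos: [0.4593, 0.2654, 0.0122]
tcp_rot: [-0.171, -2.144, 2.139]
wrist_force: [-0.0, 0.2, 0.1]
width: 1.002
t 16.3 pos [0.4593 0.2654 0.0122] w 1.002 F [-0.0196  0.25    0.1078] q [0.477  0.1773 2.0772 0.     0.8832 2.2043]
turn (tool now) [ 0.0023 -0.0012 -0.0031]
shift, axes now [0.0014 0.0152 0.0011]  axes after turn [0.0013 0.0152 0.0011]
```

```bash
python3 -m handwheel '[[0.001,0.016,0.001,0,0,0,1],[0,0,0,0,0,0,1],[0,0,0,0,0,0,0],[0,0,0,0,0,0,0],[0,0,0,0,0,0,0],[0,0,0,0,0,0,0]]' 50
python3 - <<'E'
from h import *
from workcell import optics
go(np.array([.4578,.2645,-.003]),RD)
c=dict(optics.read_camera("side"))
print(rimfit(c,comp(brass(c),(269,346)),(.458,.265,.066),np.array([0,0,1.])))
cv2.imwrite("pics/g6.png",cv2.resize(c["image"][280:380,205:330,::-1],None,fx=4,fy=4))
E
python3 -m handwheel '[[0,-0.03,0,0,0,0,0],[0,-0.05,0,0,0,0,0],[0,-0.05,0,0,0,0,0],[0,-0.05,0,0,0,0,0],[0,-0.05,0,0,0,0,0],[0,-0.03,0,0,0,0,0],[0,0,0,0,0,0,0]]' 50
python3 -c "
from h import *
go(SEAT+.16*AX,RD);go(SEAT+.16*AX,RT)"
```

```text
time: 17.05
tool_pos: [0.4566, 0.2639, -0.0053]
tcp_rot: [-0.169, -2.141, 2.14]
wrist_force: [-0.2, -0.4, 5.1]
width: 0.599
t 17.05 pos [ 0.4566  0.2639 -0.0053] w 0.599 F [-0.2076 -0.4481  5.1204] q [ 0.4769  0.1994  2.0909 -0.0001  0.8502  2.2039]
turn (tool now) [ 0.0006 -0.0008 -0.0009]
shift, axes now [-0.0011 -0.0023 -0.0008]  axes after turn [-0.0011 -0.0023 -0.0008]
(array([0.4436, 0.2649, 0.066 ]), np.float64(0.004712427481862329), np.int64(49))
time: 17.98
tool_pos: [0.4576, 0.2645, 0.2565]
tcp_rot: [-0.173, -2.145, 2.139]
wrist_force: [-0.2, 0.3, -1.6]
width: 0.605
t 17.98 pos [0.4576 0.2645 0.2565] w 0.605 F [-0.2403  0.3329 -1.5665] q [ 0.4769 -0.0531  1.8383  0.0001  1.3508  2.2038]
turn (tool now) [ 0.0033 -0.0008 -0.0045]
shift, axes now [-0.1978  0.      0.4226]  axes after turn [-0.1974  0.0006  0.4227]
t 17.98 pos [0.4576 0.2645 0.2565] w 0.605 F [-0.2403  0.3329 -1.5665] q [ 0.4769 -0.0531  1.8383  0.0001  1.3508  2.2038]
turn (tool now) [ 0.0031 -0.0016  0.4319]
shift, axes now [-0.1978  0.      0.4226]  axes after turn [-0.1787  0.0839  0.4227]
```

View pics/g6.png

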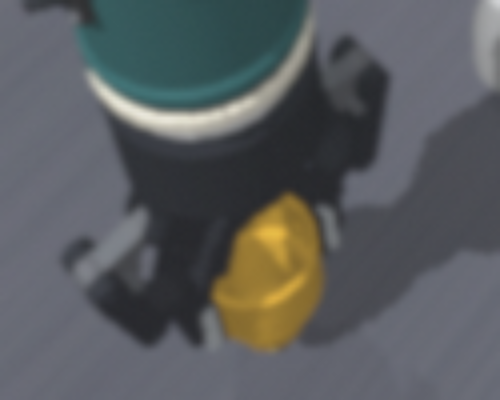

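Cup C is gripped on its collar (opening 0.60) and lifted. Carrying it over and tilting.

```bash
python3 -m handwheel '[[-0.022,0,0.047,0,0,0,0],[-0.022,0,0.047,0,0,0,0],[-0.022,0,0.047,0,0,0,0],[-0.022,0,0.047,0,0,0,0],[-0.022,0,0.047,0,0,0,0],[-0.022,0,0.047,0,0,0,0],[-0.022,0,0.047,0,0,0,0],[-0.022,0,0.047,0,0,0,0]]' && python3 -m handwheel '[[-0.022,0,0.047,0,0,0,0],[0,0,0,0,0,0.144,0],[0,0,0,0,0,0.144,0],[0,0,0,0,0,0.144,0],[0,0,0,0,0,0,0],[0,0,0,0,0,0,0],[0,0,0,0,0,0,0]]'
python3 - <<'E'
from h import *
from workcell import bot, optics
go(SEAT+.0297*AX,RT)
np.set_printoptions(precision=4,suppress=True)
s=bot.read_state();R=Rn.from_rotvec(s["tcp_rot"]).as_matrix();ax=-R[:,1];cc=s["tool_pos"]+.0383*ax
e2=np.array([-sy,cy,0]);e1=np.cross(e2,AX)
c=dict(optics.read_camera("side"));g=comp(brass(c),prj(c,cc+.01*ax));d=cloud(c)[g]-cc;h=d@ax;a=d@e1;b=d@e2;r=np.hypot(a,b)
v=c["world_from_camera"][:3,3]-cc;va,vb=v@e1,v@e2;out=(a*va+b*vb)/np.hypot(va,vb)>.006
for lo in np.arange(0,.03,.008):
    k=(h>=lo)&(h<lo+.008)&out&(r>.018)&(r<.036)
    if k.sum()>8:
        q=least_squares(lambda s:np.hypot(a[k]-s[0],b[k]-s[1])-.026,[0,0],loss="soft_l1",f_scale=.001);print("h %.3f n %d"%(lo,k.sum()),q.x,np.sqrt(np.mean(q.fun**2)))
print(np.percentile(h,[1,2,98,99]))
cv2.imwrite("pics/t5.png",cv2.resize(c["image"][70:200,270:420,::-1],None,fx=4,fy=4,interpolation=cv2.INTER_CUBIC))
E
```

```text
time: 18.98
tool_pos: [0.5701, -0.1364, 0.2503]
tcp_rot: [-0.162, -2.139, 2.137]
wrist_force: [0.4, 0.5, -1.7]
width: 0.603
time: 19.85
tool_pos: [0.5877, -0.1856, 0.2554]
tcp_rot: [0.607, 2.002, -2.073]
wrist_force: [0.1, -0.8, -1.5]
width: 0.604
t 19.85 pos [ 0.5877 -0.1856  0.2554] w 0.604 F [ 0.0754 -0.8128 -1.5124] q [-0.4128 -0.1748  2.0137  0.1375  0.8867  1.2492]
turn (tool now) [-0.0006 -0.0002  0.0032]
shift, axes now [ 0.0001  0.1295 -0.0018]  axes after turn [ 0.0005  0.1295 -0.0017]
h 0.000 n 28 [0.0009 0.0003] 0.0006439793713149482
h 0.008 n 40 [ 0.0008 -0.0002] 0.0009159292129108361
h 0.016 n 38 [0.0012 0.0003] 0.0007383541729196388
h 0.024 n 39 [0.0014 0.0001] 0.0011022378826756078
[-0.0289 -0.0278  0.0663  0.069 ]
```

View pics/t5.png

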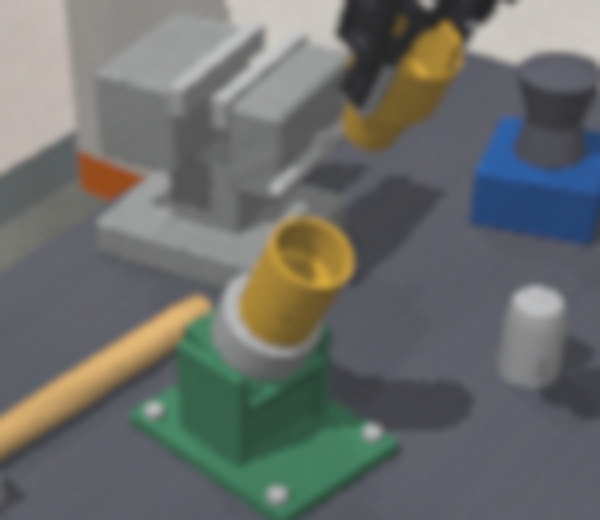

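```bash
python3 -m handwheel '[[0.0035,0.03,-0.002,0,0,0.003,0],[0,0.035,0,0,0,0,0],[0,0.02,0,0,0,0,0],[0,0,0,0,0,0,0],[0,0,0,0,0,0,0],[0,0,0,0,0,0,0]]'
python3 - <<'E'
from h import *
from workcell import optics
go(SEAT+.0297*AX,RT)
o=[]
for n in ("side","top"):
    c=dict(optics.read_camera(n))
    u,v=(340,140) if n=="side" else (368,180)
    o.append(cv2.resize(c["image"][v-40:v+40,u-40:u+40,::-1],(400,400),interpolation=cv2.INTER_CUBIC))
cv2.imwrite("pics/t6.png",np.hstack(o))
E
```

```text
time: 20.65
tool_pos: [0.6191, -0.1885, 0.1774]
tcp_rot: [0.612, 1.999, -2.071]
wrist_force: [0.3, -0.5, -2.4]
width: 0.603
t 20.65 pos [ 0.6191 -0.1885  0.1774] w 0.603 F [ 0.314  -0.4815 -2.4414] q [-0.393  -0.056   2.0563  0.1505  0.7198  1.2419]
turn (tool now) [-0.001  -0.0006 -0.0014]
shift, axes now [-0.0038  0.0455  0.0002]  axes after turn [-0.0039  0.0455  0.0002]
```

View pics/t6.png

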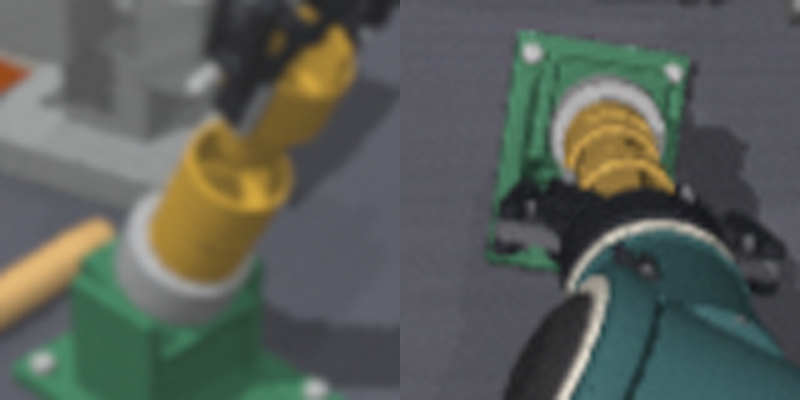

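Aligned, with the foot at about (345,137) entering the stack's mouth. Inserting.

```bash
python3 -m handwheel '[[0,0.015,0,0,0,0,0],[0,0.015,0,0,0,0,0],[0,0.007,0,0,0,0,0],[0,0,0,0,0,0,0],[0,0,0,0,0,0,0],[0,0,0,0,0,0,0]]'
python3 -c "
from h import *
go(SEAT+.0297*AX,RT)"
```

```text
time: 21.5
tool_pos: [0.634, -0.1907, 0.1424]
tcp_rot: [0.61, 2.001, -2.072]
wrist_force: [-0.1, -0.0, -1.5]
width: 0.601
t 21.5 pos [ 0.634  -0.1907  0.1424] w 0.601 F [-0.1275 -0.0458 -1.4914] q [-0.3856  0.009   2.0615  0.1588  0.6513  1.2354]
turn (tool now) [-0.0005 -0.0007  0.0004]
shift, axes now [-0.0051  0.0075  0.0004]  axes after turn [-0.0051  0.0075  0.0004]
```

```bash
python3 -m handwheel '[[-0.0015,0.005,0,0,0,0,0],[0,0,0,0,0,0,0],[0,0,0,0,0,0,0]]'
python3 -c "
from h import *
go(SEAT+.0297*AX,RT)"
python3 -m handwheel '[[0,0.003,0,0,0,0,0],[0,0,0,0,0,0,0],[0,0,0,0,0,0,0]]'
python3 -c "
from h import *
go(SEAT+.0297*AX,RT)"
```

```text
time: 21.88
tool_pos: [0.637, -0.1911, 0.1378]
tcp_rot: [0.609, 2.002, -2.072]
wrist_force: [0.1, 0.1, -2.3]
width: 0.599
t 21.88 pos [ 0.637  -0.1911  0.1378] w 0.599 F [ 0.1193  0.1392 -2.2674] q [-0.384   0.0204  2.0589  0.1593  0.6435  1.2357]
turn (tool now) [-0.0003 -0.0007  0.0015]
shift, axes now [-0.0042  0.002   0.0005]  axes after turn [-0.0042  0.002   0.0005]
time: 22.25
tool_pos: [0.6388, -0.1916, 0.1361]
tcp_rot: [0.611, 2.0, -2.072]
wrist_force: [-3.0, 0.7, 4.1]
width: 0.597
t 22.25 pos [ 0.6388 -0.1916  0.1361] w 0.597 F [-2.9971  0.6723  4.0813] q [-0.3837  0.0249  2.0581  0.1599  0.6382  1.2351]
turn (tool now) [-0.0008 -0.0007  0.    ]
shift, axes now [-0.0033 -0.0003  0.0002]  axes after turn [-0.0033 -0.0003  0.0002]
```

```bash
python3 -m handwheel '[[0,0.003,0,0,0,0,0],[0,0,0,0,0,0,0],[0,0,0,0,0,0,0]]'
python3 -c "
from h import *
go(SEAT+.0297*AX,RT)"
python3 -m handwheel '[[0,-0.0035,0,0,0,0,0],[0,0,0,0,0,0,0],[0,0,0,0,0,0,1],[0,0,0,0,0,0,1],[0,0,0,0,0,0,1],[0,0,0,0,0,0,1]]' && python3 -m handwheel '[[0,-0.02,0,0,0,0,1],[0,-0.04,0,0,0,0,1],[0,-0.05,0,0,0,0,1],[0,-0.05,0,0,0,0,1],[0,-0.05,0,0,0,0,1],[0,0,0,0,0,0,1]]'
python3 - <<'E'
from h import *
from workcell import bot, optics
np.set_printoptions(precision=4,suppress=True)
o=[];e2=np.array([-sy,cy,0]);e1=np.cross(e2,AX)
for n in ("side","top"):
    c=dict(optics.read_camera(n)); np.savez(f"/tmp/{n}5.npz",**c)
    u,v=(340,140) if n=="side" else (368,180)
    o.append(cv2.resize(c["image"][v-40:v+40,u-40:u+40,::-1],(400,400),interpolation=cv2.INTER_CUBIC))
    g=comp(brass(c),prj(c,SEAT+.06*AX));d=cloud(c)[g]-SEAT;h=d@AX;a=d@e1;b=d@e2;r=np.hypot(a,b)
    print(n,"h",np.percentile(h,[95,98,99.5]))
    vv=c["world_from_camera"][:3,3]-SEAT;va,vb=vv@e1,vv@e2;out=(a*va+b*vb)/np.hypot(va,vb)>.006
    for lo in np.arange(0,.108,.0085):
        k=(h>=lo)&(h<lo+.0085)&out&(r>.018)&(r<.036)
        if k.sum()>8:
            q=least_squares(lambda s:np.hypot(a[k]-s[0],b[k]-s[1])-.026,[0,0],loss="soft_l1",f_scale=.001);print("h %.3f n %d"%(lo,k.sum()),q.x,np.sqrt(np.mean(q.fun**2)))
cv2.imwrite("pics/t7.png",np.hstack(o))
E
```

```text
time: 22.62
tool_pos: [0.6407, -0.1921, 0.1364]
tcp_rot: [0.612, 1.998, -2.071]
wrist_force: [-12.2, 2.3, 18.1]
width: 0.6
t 22.62 pos [ 0.6407 -0.1921  0.1364] w 0.6 F [-12.1698   2.2787  18.0776] q [-0.3832  0.0273  2.056   0.1605  0.6355  1.2344]
turn (tool now) [-0.0011 -0.0001 -0.0024]
shift, axes now [-0.0014 -0.0009  0.0001]  axes after turn [-0.0014 -0.0009  0.0001]
time: 23.38
tool_pos: [0.6381, -0.1912, 0.1354]
tcp_rot: [0.609, 2.002, -2.072]
wrist_force: [-0.2, 0.6, 0.4]
width: 1.0
time: 24.12
tool_pos: [0.552, -0.1785, 0.335]
tcp_rot: [0.62, 1.989, -2.069]
wrist_force: [-0.2, 0.4, 0.5]
width: 1.001
side h [0.1009 0.1021 0.5884]
h 0.000 n 20 [-0.0019 -0.0007] 0.0006667901935372848
h 0.009 n 42 [-0.0021 -0.0005] 0.0009761722150010954
h 0.017 n 39 [-0.0027 -0.0005] 0.0007937721724523136
h 0.026 n 36 [-0.0031 -0.0005] 0.0011158106215984692
h 0.034 n 41 [-0.0041  0.0006] 0.000838165429774264
h 0.043 n 50 [-0.004   0.0008] 0.0009602500198108871
h 0.051 n 47 [-0.0039  0.0007] 0.0009505854175481833
h 0.060 n 48 [-0.0041  0.0006] 0.0010121270467985813
h 0.068 n 51 [-0.004   0.0009] 0.0008045371532650191
h 0.077 n 54 [-0.0037  0.001 ] 0.000900331644339582
h 0.085 n 55 [-0.0038  0.001 ] 0.000869617472920543
h 0.093 n 76 [-0.0037  0.0005] 0.0011926418414245688
top h [0.1004 0.1016 0.103 ]
h 0.017 n 12 [-0.0015 -0.0008] 0.0003567508906279752
h 0.026 n 15 [-0.0023 -0.0006] 0.0005191479238345633
h 0.034 n 11 [-0.0032  0.0006] 0.0005267198116064385
h 0.043 n 12 [-0.0031  0.0005] 0.0002459825338106969
h 0.051 n 15 [-0.0035  0.0005] 0.00022806846936722878
h 0.068 n 11 [-0.0028  0.0008] 0.000321354719406825
h 0.077 n 14 [-0.0029  0.0005] 0.00033697181682115925
h 0.085 n 16 [-0.0031  0.0006] 0.0003250453317629006
h 0.093 n 27 [-0.0042  0.0004] 0.0009051675046280753
```

View pics/t7.png

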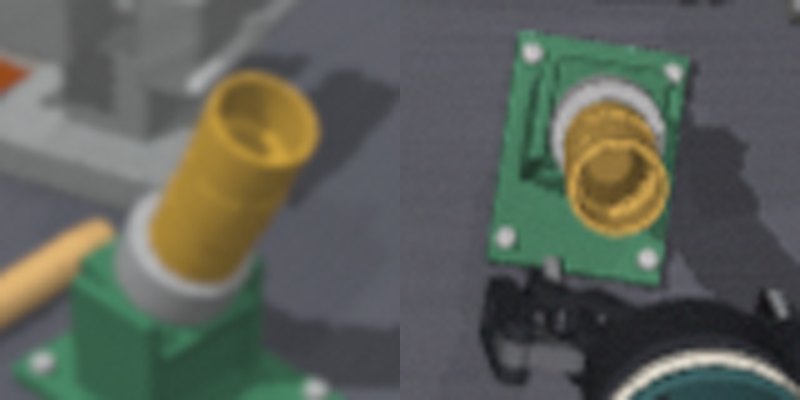

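Run:
```python
import numpy as np,cv2
from workcell import optics
c=optics.read_camera("side");cv2.imwrite("pics/end.png",c["image"][:,:,::-1])
a=np.load("/tmp/side0.npz")["image"].astype(int);b=np.load("/tmp/side5.npz")["image"].astype(int);d=np.abs(c["image"].astype(int)-b).max(2)
print("moved since last pic px:",(d[90:200,290:400]>40).sum())
for n,(u,v) in dict(leaf=(208,248),punch2=(266,252),punch1=(333,287),wrench=(372,265),hammer=(285,170)).items():
    print(n,(np.abs(a-c["image"])[v-12:v+12,u-25:u+25].max(2)>60).sum())
```

```text
moved since last pic px: 0
leaf 0
punch2 0
punch1 0
wrench 0
hammer 0
```

View pics/end.png

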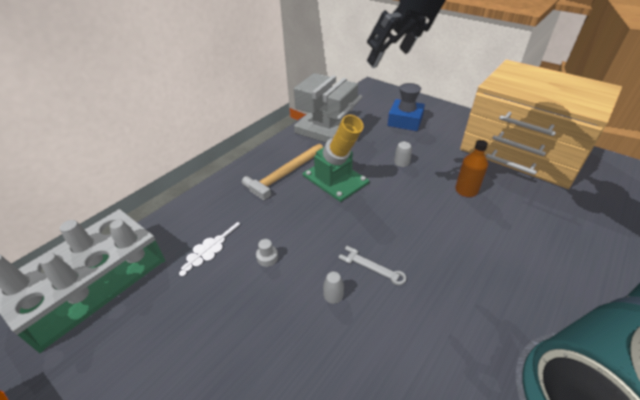

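The stack stands straight at (345,140), everything else is where it was, and the gripper is clear.

```bash
python3 -c "
from workcell import workorder
print(workorder.finish_job())"
```

```text
the job is handed in; nothing more can be done
None
```

Both loose cups are nested in the leaning magazine, the farther one (cup B) first and then cup C. I pushed each along the leaning axis to a firm stop (about 20–30 N), let go, and handed the job in at about 24 s.

**Last checks that agreed:**
- **Height:** the top rim stands 102 mm up the axis from the seat point, against 101 mm expected.
- **Straightness:** the three collars are parallel and within about 2 mm of one line.
- **Stillness:** the stack did not move between the last two pictures.
- **Other objects:** the leaf, hammer, wrench, punch 1 and punch 2 show no change in the side view. Punch 3 and the oil bottle I checked only by eye.

**What disagreed or went wrong:**
- **Reported tool point:** it lies about 40 mm beyond the real fingertips, so my first grasp closed in the air above cup B without moving it. I measured the offset from the camera and corrected for it.
- **Lowest cup:** it shifted about 2.5 mm downhill within its seat when I pressed the first cup home. It still sits parallel to its axis in the seat.

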